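# Lock the blue card holder into the coffee bar's deck

## Task

Take the blue card holder out of the wooden rack, pass its T-shaped foot down through the slot in the steel deck, and give it a quarter turn so that the foot is locked crosswise under the slot. Leave it standing upright near the middle of the slot with its round base flat on the deck, let go of it, and leave the yellow and the white holder where they are.

Things in the scene. Friction and masses are not known exactly. Their poses are not given: they have to be found in the camera images.
- blue_holder: Card holder, ~150 g. Origin: centre of underside of its round base (60 mm dia, 6 thick), z up. On the base a blue grip block, 44 along x, 18 thick along y, top 51 above origin. Below the origin a stem, 14 dia, 12 long, then the T-foot, a bar 52 along x, 14 wide, 10 high, bottom 22 below origin: parallel to the block's long side. Half-turn alike. Starts upright in the rack with the other two.
- slot (a point): Centre of the slot, at the top face of a fixed steel deck 170 x 130 mm, 50 high, on the other side of the table from the rack. x along the slot, z up. Slot 72 long, 28 wide, edged in black, through a 6 mm plate; 44 mm free space below. The foot passes only along the slot; with the base on the deck it hangs 6 mm clear below the plate and turns freely either way.
- yellow_holder: Bystander, same shape and frame, yellow block. The three holders stand 90 mm apart in any order on a fixed wooden rack: two parallel rails 300 mm long, 40 high, 34 apart, on either the left or right side of the table. The bases rest on the rails, the feet hang loose between, roughly along them; the blocks' long sides run along the row.
- white_holder: Bystander, same shape and frame as the blue holder, white block, in the same rack. To be left there.
Mind the look-alikes: they are no part of the job. What is shaped like the part that bears slot but green or orange is not meant.

How it is judged:
By the outcome, as a careful person would: the job done as asked, in the order asked, and still so for the second after the job is handed in, with the robot touching nothing.
It also fails if it takes over 48 s, if anything falls off the work surface, if the arm or the gripper's body presses on something with over 40 N, if the wrist force passes 120 N, or if a joint passes its speed limit or range.

## Robot

A 6-joint arm with a two-finger parallel gripper is mounted at the origin on the work surface. World frame = base frame: x ahead of the robot, y to its left, z up, the work surface at z = 0. Lengths are in m, angles in rad, forces in N, time in s.
With the tool pointing down it reaches from about 0.35 to 0.725 m from the base axis. Payload 6 kg.
Tool frame: the origin (TCP) lies at the very end of the fingers, on their centre line; the grasp point (between the pads) lies 19 mm behind it; z points along the fingers, y is the line along which they close (so a half turn about z gives the same grasp; the last joint's range is limited). The gripper opens to 85 mm and grips with 20 to 120 N. Pads are 22 mm wide; open, the fingers measure 114 mm over their backs; the gripper's body (76 mm by 85 mm) begins 54 mm behind the grasp point. The pads swing forward as they close: fully open they stand 13 mm farther back than shut.
Start: joints at [-1.007, 0.04, 0.085, 0, -1.615, -0.334], TCP at [0.137, -0.584, 0.231] pointing down, gripper open.
Joint ranges: [-2.56, 2.56], [-1.29, 2.01], [-1.08, 1.49], [-3.29, 1.98], [-2.81, -0.18], [-2.99, 2.99]. Speed limits (rad/s): [2.57, 2.57, 3.01, 3.14, 3.14, 3.14].

## Interface

Orientations are given as [roll, pitch, yaw] about the fixed x, y, z axes, in that order (R = Rz(yaw) Ry(pitch) Rx(roll)).
In Python, from plant import status, eyes, bot gives the robot as it stands. The module is installed in compiled form; this text tells all that it offers.
- The arm moves only by the shell command python3 -m inch 'ROWS' [OPENING] [FORCE]. ROWS is JSON, a list that holds one entry, the list of rows, each a list of 6 numbers: the shift along the tool's x, y, z in m, then the turn, a rotation vector about the tool's x, y, z in rad. A call has 1 to 10 rows; each row shifts and turns the commanded pose from where the row before left it, along the tool's axes as they then stand; what a row does not reach is not made up. A row lasts 1/12 s, in which the tool goes at most 41.7 mm and 7.16 degrees, less where a joint would pass 70% of its speed; a pose out of reach is approached as far as the arm can. A call with a gripper value outside its range is refused whole. OPENING is the finger opening in m, from 0 to 0.0854, set as the call begins (- or left out, the last holds). The fingers move at their own pace and stop on an object; FORCE is the grip in N (left out, the last holds). Time passes only in rows, so rows that do not move let the fingers close. It gives the time, the measured TCP pose, the force, the opening and the grip force at its end, in the units of the state.
- status.get_obs(): the state, without advancing time (a new reading comes with each control period).
- eyes.capture(name): name is "side" or "top" or "wrist"; returns (picture, depth): 400x640x3 uint8, red, green, blue; 400x640 float32, m along the optical axis (not along the pixel's ray), 0 where there is no reading.
- eyes.camera_params(name): a dict with "mtx" (3x3 intrinsics, pixels), "cam_to_world" (4x4, takes a point from camera to world coordinates); the wrist camera has in their place "T_tool_cam" (4x4, takes a point from camera to tool coordinates, whose origin is the TCP and whose axes are the flange's). Camera axes: x right, y up, looking along -z (the intrinsics and any distortion apply to the point x, -y, -z); pixel columns grow to the right and rows downward; lengths in m; the calibration is good to about 2 mm. A picture is of the moment at which its call begins: read the wrist's pose just before it. camera_params takes no time and is no camera call.
- bot.hand_in(): hands the job in; it is judged then, once.
The state is a dict: "t": time; "joints": joint angles; "dq": joint speeds; "tau": joint torques, N m; "tool_pos": TCP position; "tcp_rot": TCP orientation; "ft_force": force on the tool from outside, world axes, zero at the start; "wrist_torque": the same for the moment, N m; "width": finger opening in m; "grip_force": force on a finger pad.
Only numpy, scipy, OpenCV 4.12 (cv2) and the standard library are available. Lean on these libraries where they do the work, as an engineer would, in place of code of your own. Each camera call takes 0.05 s, during which the arm holds its last target. There are 200 camera calls.

## Working session

There is one attempt and no reset: what is moved stays moved. The work goes in short steps, Python scripts to look and compute and a shell command to move; the robot and the scene stay as the last step left them, time stands still between calls to the robot, and variables do not carry over. Pictures are saved under pics/ and viewed, at most 10 in all, crops included, and the job is handed in when it is done.

```bash
mkdir -p pics; cat > h.py <<'E'
import numpy as np,cv2
from plant import status,eyes,bot
from scipy.spatial.transform import Rotation as R
def snap(n,f):
    o=status.get_obs(); im,d=eyes.capture(n); cv2.imwrite('pics/'+f+'.png',im[...,::-1]); np.savez('pics/'+f,im=im,d=d,p=o['tool_pos'],r=o['tcp_rot']); return im,d,o
def cloud(n,d,o):
    c=eyes.camera_params(n); K=np.array(c['mtx'])
    v,u=np.mgrid[:d.shape[0],:d.shape[1]]
    P=np.stack([(u-K[0,2])/K[0,0]*d,-(v-K[1,2])/K[1,1]*d,-d],-1)
    if n=='wrist':
        T=np.eye(4);T[:3,:3]=R.from_euler('xyz',o['tcp_rot']).as_matrix();T[:3,3]=o['tool_pos'];T=T@np.array(c['T_tool_cam'])
    else: T=np.array(c['cam_to_world'])
    W=P@T[:3,:3].T+T[:3,3]; W[d==0]=np.nan
    return W
E
python3 - <<'E'
from h import *
print(status.get_obs()); print({k:np.array(v).round(3).tolist() if not isinstance(v,(str,dict)) else v for k,v in eyes.camera_params('top').items()})
print(eyes.camera_params('wrist'))
im,d,o=snap('top','top0')
W=cloud('top',d,o)
print([W[y,x].round(3).tolist() for y in (100,200,300) for x in (150,320,500)])
E
```

```text
{'t': 0.0, 'joints': array([-1.00729524e+00,  4.08375202e-02,  8.38212383e-02, -4.60224851e-04,
       -1.61548171e+00, -3.33688249e-01]), 'dq': array([-0.00040507, -0.00110649,  0.00014495,  0.00082022, -0.00090817,
        0.00044358]), 'tau': array([-5.43219630e-04, -3.68196309e+01,  3.47405541e+01,  6.93225816e+00,
       -5.52595084e-03, -2.08520851e-05]), 'tool_pos': array([ 0.13668107, -0.58389929,  0.2302707 ]), 'tcp_rot': array([ 3.13983426e+00, -1.22905986e-04, -2.91175954e+00]), 'ft_force': array([-0.64779342,  0.29913484,  0.25429629]), 'wrist_torque': array([ 0.03396197, -0.03394372, -0.06012869]), 'grip_force': 0.0, 'width': 0.08513075855665565}
{'mtx': [[484.191, 0.0, 324.162], [0.0, 484.191, 205.282], [0.0, 0.0, 1.0]], 'cam_to_world': [[-0.006, 0.999, -0.04, 0.408], [-1.0, -0.006, 0.004, 0.079], [0.004, 0.04, 0.999, 1.26], [0.0, 0.0, 0.0, 1.0]]}
{'mtx': array([[277.32384396,   0.        , 316.95031248],
       [  0.        , 277.32384396, 201.42985863],
       [  0.        ,   0.        ,   1.        ]]), 'T_tool_cam': array([[-7.53229037e-04,  9.61044362e-01,  2.76393139e-01,
         7.05143007e-02],
       [ 9.99999622e-01,  6.03968439e-04,  6.25154049e-04,
        -5.91138875e-05],
       [ 4.33868041e-04,  2.76393506e-01, -9.61044454e-01,
        -1.43008606e-01],
       [ 0.00000000e+00,  0.00000000e+00,  0.00000000e+00,
         1.00000000e+00]])}
[[0.737, 0.529, 0.003], [0.722, 0.084, 0.053], [0.734, -0.391, -0.004], [0.475, 0.528, 0.0], [0.472, 0.085, 0.002], [0.468, -0.37, 0.039], [0.234, 0.485, 0.114], [0.214, 0.087, 0.002], [0.211, -0.379, 0.0]]
```

View pics/top0.png

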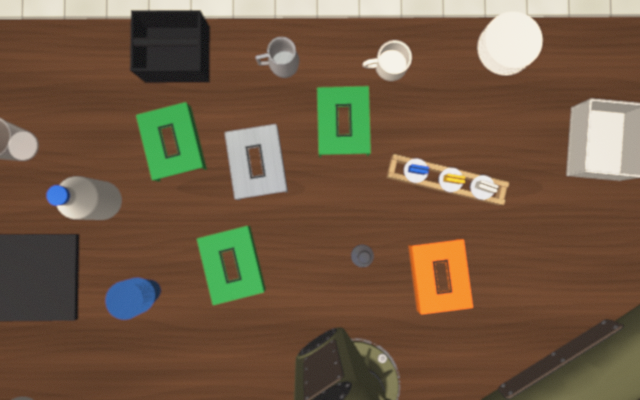

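The steel deck is at about (256,161), with its slot at (256,160). The blue holder is at (416,170), the left end of the rack; yellow is at (452,180) and white at (485,187).

```bash
cat > m.py <<'E'
from h import *
z=np.load('pics/top0.npz');im=z['im'];d=z['d'];W=cloud('top',d,None)
hsv=cv2.cvtColor(im,cv2.COLOR_RGB2HSV)
def rect(m,n):
    k,l,s,c=cv2.connectedComponentsWithStats(m.astype(np.uint8)); i=1+s[1:,4].argmax(); P=W[l==i]; P=P[~np.isnan(P[:,0])]
    (c,sz,a)=cv2.minAreaRect((P[:,:2]*1000).astype(np.float32)); b=cv2.boxPoints((c,sz,a)); e=max([b[1]-b[0],b[2]-b[1]],key=np.linalg.norm)
    print(n,len(P),'ctr',np.round(c,1),'size',np.round(sz,1),'long dir deg',np.degrees(np.arctan2(e[1],e[0]))%180,'z med',np.median(P[:,2]).round(4),'zmax',np.max(P[:,2]).round(3))
def win(x0,x1,y0,y1):
    m=np.zeros(d.shape,bool);m[y0:y1,x0:x1]=1;return m
rect(win(400,432,155,185)&(hsv[...,0]>100)&(hsv[...,0]<130)&(hsv[...,1]>120),'blue')
rect(win(435,470,165,195)&(hsv[...,0]>15)&(hsv[...,0]<35)&(hsv[...,1]>170),'yellow')
rect(win(215,295,115,205)&(hsv[...,1]<60)&(hsv[...,2]>110),'deck')
rect(win(236,276,135,185)&~((hsv[...,1]<60)&(hsv[...,2]>110))&(W[...,2]>0.035),'slotedge')
w=win(215,295,115,205)&(hsv[...,1]<60)&(hsv[...,2]>110)
inner=win(236,276,135,185)&~w
k,l,s,c=cv2.connectedComponentsWithStats(inner.astype(np.uint8)); i=1+s[1:,4].argmax()
(cc,sz,a)=cv2.minAreaRect(np.argwhere(l==i)[:,::-1].astype(np.float32));print(cc,sz,a)
# project to z=.05
c=eyes.camera_params('top');K=np.array(c['mtx']);T=np.array(c['cam_to_world'])
def px(u,v,zz):
    r=T[:3,:3]@np.array([(u-K[0,2])/K[0,0],-(v-K[1,2])/K[1,1],-1]);return T[:3,3]+r*(zz-T[2,3])/r[2]
print('slot',px(*cc,.05)); B=cv2.boxPoints((cc,sz,a)); print(np.array([px(*b,.05) for b in B]).round(4))
base=win(400,432,155,185)&(hsv[...,1]<60)&(hsv[...,2]>150)
print('base z',np.nanmedian(W[base],0))
E
python3 m.py
```

```text
blue 131 ctr [ 542.7 -155.6] size [42.1 16.5] long dir deg 79.830246 z med 0.0907 zmax 0.098
yellow 124 ctr [ 516.9 -258.4] size [71.7 15.7] long dir deg 84.63857 z med 0.0904 zmax 0.098
deck 3228 ctr [574.  253.4] size [184.4 142. ] long dir deg 8.709669 z med 0.05 zmax 0.058
slotedge 154 ctr [568.7 247.7] size [80.6 37.3] long dir deg 9.003608 z med 0.0507 zmax 0.056
(255.08668518066406, 161.06358337402344) (31.77995491027832, 14.597491264343262) 81.25383758544922
slot [0.56861913 0.24757096 0.05      ]
[[0.6056 0.2718 0.05  ]
 [0.611  0.2355 0.05  ]
 [0.5317 0.2234 0.05  ]
 [0.5263 0.2596 0.05  ]]
base z [ 0.53645184 -0.15393706  0.04592611]
```

```bash
R='[-0.0329,0.0216,0,0,0,0]'
python3 -m inch '[[[-0.0329,0.0216,0,0,0,0],[-0.0329,0.0216,0,0,0,0],[-0.0329,0.0216,0,0,0,0],[-0.0329,0.0216,0,0,0,0],[-0.0329,0.0216,0,0,0,0],[-0.0329,0.0216,0,0,0,0],[-0.0329,0.0216,0,0,0,0],[-0.0329,0.0216,0,0,0,0],[-0.0329,0.0216,0,0,0,0],[-0.0329,0.0216,0,0,0,0]]]' 0.085
python3 -m inch '[[[-0.0329,0.0216,0,0,0,0],[-0.0329,0.0216,0,0,0,0],[-0.0329,0.0216,0,0,0,0],[-0.0329,0.0216,0,0,0,0],[-0.0329,0.0216,0,0,0,0],[0,0,0,0,0,0]]]'
python3 -m inch '[[[0,0,0,0,0,-0.1166],[0,0,0,0,0,-0.1166],[0,0,0,0,0,-0.1166],[0,0,0,0,0,-0.1166],[0,0,0,0,0,-0.1166],[0,0,0,0,0,-0.1166],[0,0,0,0,0,-0.1166],[0,0,0,0,0,-0.1166],[0,0,0,0,0,-0.1166],[0,0,0,0,0,-0.1166]]]'
cat >> h.py <<'E'
def go(x,y,z,yaw):
    "remaining shift (tool axes, mm) and turn about tool z (rad) to a tool-down pose, plus tilt error"
    o=status.get_obs(); M=R.from_euler('xyz',o['tcp_rot']); t=R.from_euler('xyz',[np.pi,0,np.radians(yaw)])
    print('shift mm',(M.inv().apply(np.array([x,y,z])-o['tool_pos'])*1000).round(1),'rotvec',(M.inv()*t).as_rotvec().round(4),'yaw now',np.degrees(o['tcp_rot'][2]).round(2))
E
python3 - <<'E'
from h import *
im,d,o=snap('wrist','w1'); go(.543,-.156,.052,-100)
E
```

```text
t: 0.88
tool_pos: [0.4087, -0.2971, 0.231]
tcp_rot: [3.141, -0.0, -2.912]
ft_force: [0.4, -0.4, 0.5]
width: 0.0852
grip_force: 0.0
t: 1.38
tool_pos: [0.5461, -0.1517, 0.2288]
tcp_rot: [3.139, -0.003, -2.907]
ft_force: [-0.5, -1.7, -1.1]
width: 0.0845
grip_force: 0.0
t: 2.22
tool_pos: [0.5432, -0.1562, 0.2306]
tcp_rot: [3.14, 0.0, -1.74]
ft_force: [0.6, -0.5, 0.5]
width: 0.0851
grip_force: 0.0
shift mm [ -0.2  -0.  178.6] rotvec [0.0013 0.0001 0.0121] yaw now -99.31
```

View pics/w1.png

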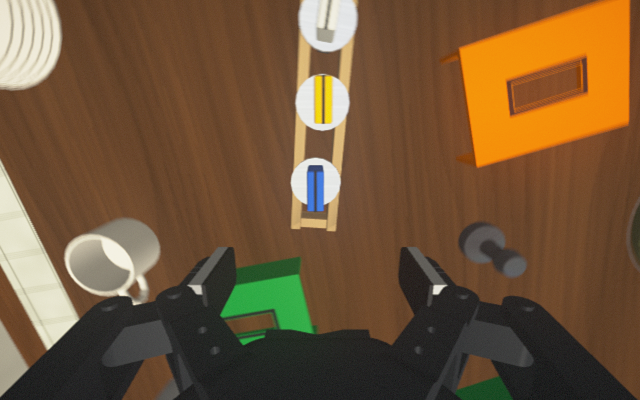

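The blue block is at about (316,187) between the fingers, with yellow at (323,100) and white at (327,20) further along the row. I'll refine the blue pose from this view.

```bash
python3 - <<'E'
from h import *
z=np.load('pics/w1.npz');im=z['im'];d=z['d'];o=dict(tool_pos=z['p'],tcp_rot=z['r']);W=cloud('wrist',d,o)
h=cv2.cvtColor(im,cv2.COLOR_RGB2HSV)
for n,m in(('blue',(h[...,0]>100)&(h[...,0]<130)&(h[...,1]>120)),('yellow',(h[...,0]>22)&(h[...,0]<32)&(h[...,1]>200))):
    m[260:]=0;m[:,:280]=0;m[:,360:]=0;m&=W[...,2]>.086
    P=W[m];c,s,a=cv2.minAreaRect((P[:,:2]*1000).astype(np.float32));print(n,len(P),c,s,a,np.median(P[:,2]))
    b=cv2.boxPoints((c,s,a));e=max([b[1]-b[0],b[2]-b[1]],key=np.linalg.norm);print(np.degrees(np.arctan2(e[1],e[0]))%180)
E
```

```text
blue 495 (545.0032348632812, -157.42442321777344) (42.71333694458008, 16.044639587402344) 79.77235412597656 0.09132002061557482
79.77243
yellow 535 (521.5165405273438, -244.87518310546875) (41.818016052246094, 13.700194358825684) 80.26197052001953 0.09144672394485343
80.26198
```

```bash

python3 -m inch '[[[0.001,-0.001,0.034,0,0,0.01],[0,0,0.034,0,0,0],[0,0,0.034,0,0,0],[0,0,0.034,0,0,0],[0,0,0.022,0,0,0],[0,0,0.02,0,0,0],[0,0,0,0,0,0]]]' 0.085 60
python3 -m inch '[[[0,0,0,0,0,0],[0,0,0,0,0,0],[0,0,0,0,0,0],[0,0,0,0,0,0],[0,0,0,0,0,0],[0,0,0,0,0,0],[0,0,0,0,0,0],[0,0,0,0,0,0]]]' 0.0 60
```

```text
t: 2.85
tool_pos: [0.5409, -0.157, 0.0476]
tcp_rot: [3.133, -0.0, -1.759]
ft_force: [-0.7, -0.8, -1.1]
width: 0.0848
grip_force: 0.0
t: 3.52
tool_pos: [0.5448, -0.1575, 0.0544]
tcp_rot: [-3.14, 0.0, -1.756]
ft_force: [0.6, 1.0, 3.9]
width: 0.0175
grip_force: 59.3
```

```bash

python3 -m inch '[[[0,0,-0.01,0,0,0],[0,0,-0.02,0,0,0],[0,0,-0.03,0,0,0],[0,0,-0.03,0,0,0],[0,0,-0.03,0,0,0],[0,0,-0.02,0,0,0],[0,0,0,0,0,0],[0,0,0,0,0,0]]]'
python3 - <<'E'
from h import *
go(.569,.248,.185,-100); go(.569,.248,.185,-171)
E
```

```text
t: 4.18
tool_pos: [0.5444, -0.1573, 0.1944]
tcp_rot: [-3.14, 0.001, -1.756]
ft_force: [-0.4, -0.5, -3.2]
width: 0.0171
grip_force: 58.9
shift mm [-402.9   50.5    9.7] rotvec [-0.0015  0.001  -0.0105] yaw now -100.6
shift mm [-402.9   50.5    9.7] rotvec [-7.0000e-04  1.8000e-03  1.2286e+00] yaw now -100.6
```

```bash

python3 -m inch '[[[-0.0313,0.0104,0,0,0,0],[-0.0313,0.0104,0,0,0,0],[-0.0313,0.0104,0,0,0,0],[-0.0313,0.0104,0,0,0,0],[-0.0313,0.0104,0,0,0,0],[-0.0313,0.0104,0,0,0,0],[-0.0313,0.0104,0,0,0,0],[-0.0313,0.0104,0,0,0,0],[-0.0313,0.0104,0,0,0,0],[-0.0313,0.0104,0,0,0,0]]]'
python3 -m inch '[[[-0.0313,0.0104,0,0,0,0],[-0.0313,0.0104,0,0,0,0],[0,0,0,0,0,-0.1196],[0,0,0,0,0,-0.1196],[0,0,0,0,0,-0.1196],[0,0,0,0,0,-0.1196],[0,0,0,0,0,-0.1196],[0,0,0,0,0,-0.1196],[0,0,0,0,0,-0.1196],[0,0,0,0,0,-0.1196]]]'
python3 -m inch '[[[0,0,0,0,0,-0.1196],[0,0,0,0,0,-0.1196],[0,0,0,0,0,-0.1196],[0,0,0,0,0,-0.1196],[0,0,0,0,0,-0.1196],[0,0,0,0,0,-0.1196],[0,0,0,0,0,-0.1196],[0,0,0,0,0,-0.1196],[0,0,0,0,0,0],[0,0,0,0,0,0]]]'
python3 - <<'E'
from h import *
im,d,o=snap('wrist','w2'); go(.569,.248,.10,9)
E
```

```text
t: 5.02
tool_pos: [0.4982, 0.1706, 0.1914]
tcp_rot: [3.139, -0.002, -1.756]
ft_force: [0.7, -0.6, -1.4]
width: 0.0175
grip_force: 58.9
t: 5.85
tool_pos: [0.4898, 0.2343, 0.1911]
tcp_rot: [3.138, 0.001, -0.793]
ft_force: [-0.2, -0.8, -1.1]
width: 0.0176
grip_force: 58.8
t: 6.68
tool_pos: [0.4901, 0.2344, 0.1918]
tcp_rot: [3.141, 0.002, 0.154]
ft_force: [-0.4, 0.6, -1.8]
width: 0.0169
grip_force: 58.9
shift mm [80.2 -1.4 91.9] rotvec [ 0.0008  0.002  -0.0031] yaw now 8.82
```

View pics/w2.png

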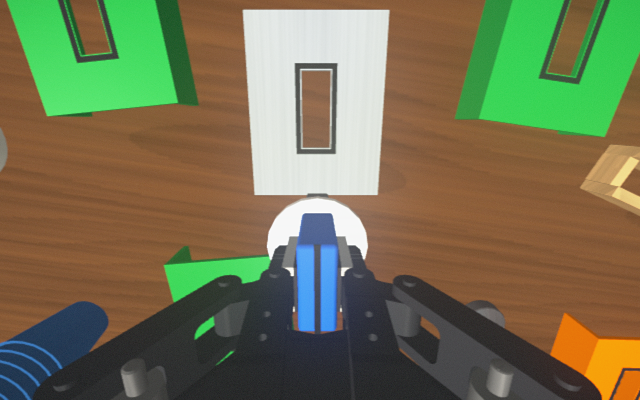

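The blue holder is held upright, its base disc around (318,243), aligned with the slot at (316,108), and nothing else was taken. Next I measure the slot here, and where the holder sits in the hand.

```bash
python3 - <<'E'
from h import *
z=np.load('pics/w2.npz');im=z['im'];d=z['d'];o=dict(tool_pos=z['p'],tcp_rot=z['r']);W=cloud('wrist',d,o)
g=cv2.cvtColor(im,cv2.COLOR_RGB2GRAY); m=np.zeros(g.shape,np.uint8); m[50:170,280:355]=(g[50:170,280:355]<150)
k,l,s,c=cv2.connectedComponentsWithStats(m);i=1+s[1:,4].argmax()
cnt=np.argwhere(l==i)[:,::-1].astype(np.float32)
cp=eyes.camera_params('wrist');K=np.array(cp['mtx']);T=np.eye(4);T[:3,:3]=R.from_euler('xyz',z['r']).as_matrix();T[:3,3]=z['p'];T=T@np.array(cp['T_tool_cam'])
def px(p,zz):
    r=np.c_[(p[:,0]-K[0,2])/K[0,0],-(p[:,1]-K[1,2])/K[1,1],-np.ones(len(p))]@T[:3,:3].T;return T[:3,3]+r*((zz-T[2,3])/r[:,2])[:,None]
P=px(cnt,.05)
c,s,a=cv2.minAreaRect((P[:,:2]*1000).astype(np.float32));print('slot outer',c,s,a,'deck z',np.nanmedian(W[20:50,260:380,2]),)
b=cv2.boxPoints((c,s,a));e=max([b[1]-b[0],b[2]-b[1]],key=np.linalg.norm);print(np.degrees(np.arctan2(e[1],e[0]))%180)
# base disc: white points near; tool coordinates
Ti=np.linalg.inv(T@np.linalg.inv(np.array(cp['T_tool_cam'])))
Q=W@Ti[:3,:3].T+Ti[:3,3]
w=(g>190);w[:196]=0;w[270:]=0;w[:,:260]=0;w[:,375:]=0
q=Q[w];q=q[(q[:,2]<.05)];print('base tool z',np.nanmedian(q[:,2]),'x max',np.nanpercentile(q[:,0],99.5),'y',np.nanpercentile(q[:,1],[.5,99.5]))
h=cv2.cvtColor(im,cv2.COLOR_RGB2HSV);bl=(h[...,0]>100)&(h[...,0]<130)&(h[...,1]>120);bl[:205]=0;bl[:,:290]=0;bl[:,345:]=0
q=Q[bl];print('block x',np.nanpercentile(q[:,0],[1,99]),'z',np.nanpercentile(q[:,2],[1,99]))
go(c[0]/1000,c[1]/1000,.10,9)
E
```

```text
slot outer (568.8781127929688, 247.95657348632812) (70.69172668457031, 26.872026443481445) 9.488282203674316 deck z 0.050373668814237466
9.488273
base tool z 0.007924283082400285 x max 0.028052545768953052 y [-0.02902022  0.02878315]
block x [-0.02178506  0.02062854] z [-0.03834871 -0.0276033 ]
shift mm [80.  -1.3 91.9] rotvec [ 0.0008  0.002  -0.0031] yaw now 8.82
```

```bash

python3 -m inch '[[[0.027,-0.0004,0,0,0,0],[0.027,-0.0004,0,0,0,0],[0.027,-0.0004,0,0,0,-0.005],[0,0,0,0,0,0],[0,0,0.03,0,0,0],[0,0,0.03,0,0,0],[0,0,0.02,0,0,0],[0,0,0,0,0,0],[0,0,0,0,0,0]]]'
python3 - <<'E'
from h import *
go(.570,.248,.064,9.3)
im,d,o=snap('side','s1')
E
```

```text
t: 7.48
tool_pos: [0.5699, 0.248, 0.1123]
tcp_rot: [3.14, 0.002, 0.161]
ft_force: [-0.8, -0.6, -0.6]
width: 0.017
grip_force: 58.9
shift mm [ 0.2 -0.1 48.3] rotvec [ 0.0018  0.0024 -0.0013] yaw now 9.23
```

View pics/s1.png

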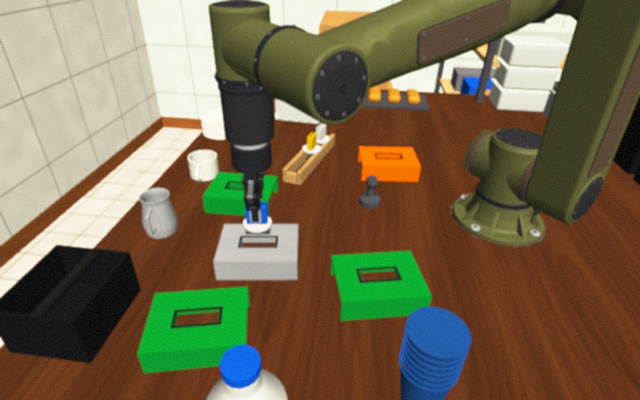

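The side view shows the holder at (257,222), directly over the slot at (258,241). I go down, slowing near the deck.

```bash

python3 -m inch '[[[0,0,0.01,0,0,0],[0,0,0.01,0,0,0],[0,0,0.01,0,0,0],[0,0,0.01,0,0,0],[0,0,0,0,0,0],[0,0,0,0,0,0]]]'
python3 -m inch '[[[0,0,0.003,0,0,0],[0,0,0.002,0,0,0],[0,0,0.001,0,0,0],[0,0,0,0,0,0],[0,0,0,0,0,0]]]'
```

```text
t: 8.03
tool_pos: [0.57, 0.2482, 0.0722]
tcp_rot: [3.141, 0.002, 0.163]
ft_force: [-0.8, -0.3, -1.0]
width: 0.0172
grip_force: 58.9
t: 8.45
tool_pos: [0.5705, 0.2486, 0.0675]
tcp_rot: [-3.141, -0.0, 0.163]
ft_force: [-0.0, 0.1, -0.9]
width: 0.0174
grip_force: 58.9
```

```bash

python3 -m inch '[[[0,0,0.001,0,0,0],[0,0,0.001,0,0,0],[0,0,0,0,0,0],[0,0,0,0,0,0]]]'
python3 -m inch '[[[0,0,0.001,0,0,0],[0,0,0,0,0,0],[0,0,0,0,0,0]]]'
```

```text
t: 8.78
tool_pos: [0.5704, 0.2486, 0.0652]
tcp_rot: [-3.142, 0.0, 0.163]
ft_force: [0.4, 0.4, -1.6]
width: 0.017
grip_force: 58.9
t: 9.03
tool_pos: [0.5705, 0.2487, 0.0644]
tcp_rot: [-3.141, -0.0, 0.163]
ft_force: [-0.2, 0.0, -0.8]
width: 0.0174
grip_force: 59.0
```

Clear of the deck by about a millimetre with the foot under the plate. Now the quarter turn.

```bash

python3 -m inch '[[[0,0,0,0,0,0.1122],[0,0,0,0,0,0.1122],[0,0,0,0,0,0.1122],[0,0,0,0,0,0.1122],[0,0,0,0,0,0.1122],[0,0,0,0,0,0.1122],[0,0,0,0,0,0.1122]]]'
python3 -m inch '[[[0,0,0,0,0,0.1122],[0,0,0,0,0,0.1122],[0,0,0,0,0,0.1122],[0,0,0,0,0,0.1122],[0,0,0,0,0,0.1122],[0,0,0,0,0,0.1122],[0,0,0,0,0,0.1122],[0,0,0,0,0,0],[0,0,0,0,0,0]]]'
python3 - <<'E'
from h import *
go(.570,.248,.063,-80.7)
E
```

```text
t: 9.62
tool_pos: [0.5704, 0.2486, 0.0644]
tcp_rot: [-3.142, 0.0, -0.628]
ft_force: [-0.4, 0.2, -0.8]
width: 0.0173
grip_force: 59.0
t: 10.37
tool_pos: [0.5705, 0.2487, 0.0644]
tcp_rot: [-3.141, 0.0, -1.405]
ft_force: [0.5, 0.0, -1.1]
width: 0.0175
grip_force: 59.0
shift mm [0.6 0.6 1.4] rotvec [-0.0002  0.0002  0.0038] yaw now -80.48
```

Turned freely. Now seat it.

```bash

python3 -m inch '[[[0,0,0.001,0,0,0.004],[0,0,0,0,0,0],[0,0,0,0,0,0]]]'
python3 -m inch '[[[0,0,0.0005,0,0,0],[0,0,0,0,0,0],[0,0,0,0,0,0]]]'
```

```text
t: 10.62
tool_pos: [0.5706, 0.2487, 0.0644]
tcp_rot: [-3.141, 0.0, -1.41]
ft_force: [-4.3, -0.1, 4.8]
width: 0.0176
grip_force: 59.8
t: 10.87
tool_pos: [0.5706, 0.2487, 0.0643]
tcp_rot: [-3.141, 0.0, -1.41]
ft_force: [-4.1, -2.2, 8.0]
width: 0.0169
grip_force: 60.3
```

Seated, with about 8 N on the deck. Release and retreat.

```bash

python3 -m inch '[[[0,0,0,0,0,0],[0,0,0,0,0,0],[0,0,0,0,0,0],[0,0,0,0,0,0],[0,0,0,0,0,0],[0,0,0,0,0,0]]]' 0.06
python3 -m inch '[[[0,0,-0.01,0,0,0],[0,0,-0.02,0,0,0],[0,0,-0.03,0,0,0],[0,0,-0.03,0,0,0],[0,0,-0.03,0,0,0],[-0.04,0,0,0,0,0],[-0.04,0,0,0,0,0],[0,0,0,0,0,0],[0,0,0,0,0,0]]]'
python3 - <<'E'
from h import *
im,d,o=snap('wrist','w3')
cv2.imwrite('pics/w3b.png',im[...,::-1])
im2,_,_=snap('side','s2')
c=cv2.resize(im2[180:300,190:350],(640,480),interpolation=cv2.INTER_CUBIC);cv2.imwrite('pics/s2c.png',c[...,::-1])
E
```

```text
t: 11.37
tool_pos: [0.5704, 0.2485, 0.0626]
tcp_rot: [3.141, -0.0, -1.412]
ft_force: [-0.3, -0.2, -0.0]
width: 0.0599
grip_force: 0.0
t: 12.12
tool_pos: [0.5571, 0.3293, 0.183]
tcp_rot: [3.141, 0.0, -1.409]
ft_force: [-0.2, -0.1, -0.2]
width: 0.0601
grip_force: 0.0
```

View pics/w3.png

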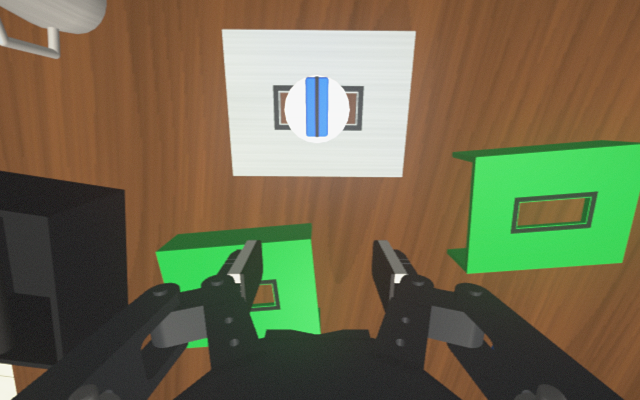

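View pics/s2c.png

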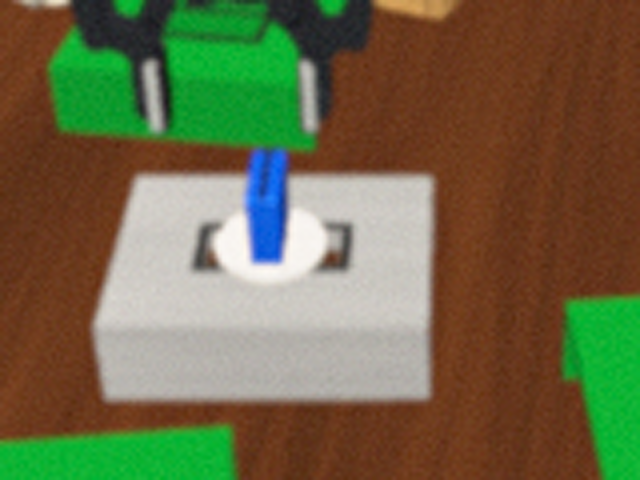

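The wrist view shows the blue block at (317,106), crosswise over the slot and centred, with its base flat. The side crop agrees: the holder stands upright at (267,240) and the gripper is well clear.

```bash
python3 -c "
from plant import bot;print(bot.hand_in())"
```

```text
the job is handed in; nothing more can be done
None
```

The blue holder stands upright at the middle of the steel deck's slot, base flat and foot turned crosswise underneath; I let go of it, left the yellow and white holders in the rack, and handed the job in about 12 s into the 48 s limit.

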